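# Grease a microscope stage's tilted nipple with a push gun

### The job

Take the push-type grease gun (the tool with the square grip and broad round collar) out of the rack, press its coupler squarely onto the tilted grease nipple of the round microscope stage until it snaps on, then keep pushing so that the gun's spring-loaded nose stays pushed in well past half of its stroke. Finish like that, with the gripper still holding the gun and pushing, and leave everything else on the bench where it stands.

Things in the scene. Friction and masses are not known exactly. Their poses are not given: they have to be found in the camera images.
- gun: Grease gun, 110 mm long, about 0.35 kg, nose down in either hole of the rack. Origin: centre of the coupler's mouth (nose out); z up its axis to the butt. Along z: coupler 26 mm dia. (0-30 mm), rod 14 mm dia., round collar 52 mm dia. (50-58), square grip 32 x 32 mm, sides along x and y (58-105), butt cap 27 mm dia. (105-110). Grip the square just above the collar, which bears the push.
- coupler (a joint): How far the gun's spring-loaded nose (coupler and rod) is pushed into the gun, 0 to 0.012 m, moving along the gun's z. 0 = fully out, as at the start. The spring starts to yield at 12 N and reaches 18 N at the 12 mm stop (about 15 N at 6 mm).
- coupler_seat (a point): Centre of the floor of the coupler's cup, on the gun's axis, 15.3 mm above its mouth; axes as the gun's. Cup 19 mm inside diameter; four spring jaws 4.5 mm inside the mouth leave a 12.4 mm opening. They climb the nipple's 16 mm head (from 9 mm before home, about 3 to 8 N), then draw the cup on by themselves till its floor meets the tip: this point then meets nipple_tip.
- nipple_tip (a point): Centre of the top of the steel button-head nipple; z points out along its axis (the gun's z must lie along it). Head 16 mm dia., widest 5.5 to 7 mm below the tip, tapering to 9 mm at the tip; neck 11 mm dia.; 20 mm wide shoulder 20.5 mm below the tip. On a very stiff swivel (does not yield to a normal push), axis 50 mm above the bench, 34.5 mm behind the tip, on a 44 x 44 x 40 mm block.
- nipple (a joint): Tilt of the nipple from upright, rad, away from the stage's centre (towards the stage's -x). It starts between 0.2 and 0.45.
- stage: Round microscope stage unit, fixed on the bench: black disc 184 mm dia. with graduated silver rim, top 44 mm above the bench, with a glass slide and two clips on it (up to 52 mm). Origin: centre of its underside. The nipple block is centred 112 mm from the origin towards the stage's -x, the side roughly facing the robot.
- rack: Aluminium tool rack block 90 x 190 x 42 mm, fixed. Origin: centre of its underside; two holes 29 mm in diameter, 30 mm deep, at y = +50 and -50 mm. One holds the gun, the other the drift; each tool's lower end stands on the hole's floor, 12 mm above the bench.
- drift: Plain round steel bearing drift, 26 mm in diameter (upper part 20 mm), 84 mm tall, without collar, in the rack's other hole. To be left alone. Origin: centre of its underside.
- objective_long: Black microscope objective lens standing on the bench, 33 mm in diameter, 60 mm tall. Origin: underside centre. Leave alone.
- objective_short: The same but 45 mm tall. Leave alone.
- oil_bottle: Small amber bottle, 32 mm in diameter, 75 mm tall. Origin: underside centre. Leave alone.
- slide_box: Grey slide box 85 x 110 x 35 mm. Origin: underside centre. Leave alone.
- grease_tin: Grey tin, 70 mm in diameter, 60 mm tall. Origin: underside centre. Leave alone.
- dish: White shallow dish, 90 mm in diameter, 18 mm tall. Origin: underside centre. Leave alone.
There are look-alikes about, which are no part of the job. Leave any red look-alike of the stage alone.

How it is judged:
On the way, in this order (a step that is already met when the one before it is completed fails the run):
1. the gun is lifted clear of the rack in the gripper (height (world z) of gun above 0.055 m and contact force between the fingers and gun above 2 N), for 0.2 s.
2. the coupler has snapped squarely onto the nipple (distance between coupler_seat and nipple_tip below 0.003 m and z of coupler_seat in the frame of nipple_tip below 0.0022 m and angle between the z axis of gun and the z axis of nipple_tip, either way round below 0.14 rad), for 0.2 s.
At the end, for the whole second after the job is handed in: The coupler is snapped on the nipple (cup floor within 3 mm of the nipple's tip, at most 2.2 mm above it), the gun's axis is within 0.14 rad (8 degrees) of the nipple's, the nose is pushed in more than 6.5 mm of its 12 mm stroke, and the fingers still hold the gun, at rest, through the last second (all of step 2 and value of joint coupler above 0.0065 m and contact force between the fingers and gun above 5 N and linear speed of gun below 0.02 m/s); the arm keeps its last pose, push and grip.
It fails at once if the drift or another bystander was shifted by more than 30 mm (distance of any of drift, objective_long, objective_short, oil_bottle, slide_box, grease_tin, dish from where it was at the start of the episode above 0.03 m).
It also fails if it takes over 42 s, if anything falls off the work surface, if the arm or the gripper's body presses on something with over 40 N, if the wrist force passes 120 N, or if a joint passes its speed limit or range.

### The arm

A 6-joint arm with a two-finger parallel gripper is mounted at the origin on the work surface. World frame = base frame: x ahead of the robot, y to its left, z up, the work surface at z = 0. Lengths are in m, angles in rad, forces in N, time in s.
With the tool pointing down it reaches from about 0.35 to 0.875 m from the base axis. Payload 4.2 kg.
Tool frame: the origin (TCP) lies at the very end of the fingers, on their centre line; the grasp point (between the pads) lies 19 mm behind it; x points along the fingers, z is the direction in which the jaws open and shut, and the axes are right-handed (so a half turn about x gives the same grasp; the last joint's range is limited). The gripper opens to 87 mm and grips with 3 to 60 N. Pads are 19 mm wide; open, the fingers measure 117 mm over their backs; the gripper's body (75 mm by 190 mm) begins 51 mm behind the grasp point.
Start: joints at [-0.861, 0.385, 0.008, 0, -1.194, -0.259], TCP at [0.272, -0.563, 0.223] pointing down, gripper open.
Joint ranges: [-3.14, 3.14], [-1.21, 2.06], [-1.07, 1.41], [-3.16, 2.05], [-2.99, -0.16], [-3.1, 3.1]. Speed limits (rad/s): [2.79, 2.79, 3.14, 3.14, 3.14, 3.14].

### API

Orientations are given as [roll, pitch, yaw] about the fixed x, y, z axes, in that order (R = Rz(yaw) Ry(pitch) Rx(roll)).
In Python, from rig import status, read_camera, env, nets gives the robot as it stands.
- The arm moves only by the shell command python3 -m inch 'ROWS'. ROWS is a JSON object of lists of equal length, an entry for each row: "rotation": the turn, a rotation vector about the tool's x, y, z each as a share of 90 degrees, from -1 to 1, a list of three; "offset": the shift along the tool's x, y, z each as a share of 0.5 m, from -1 to 1, a list of three; "grip": the opening, from -1 (shut) to 1 (fully open). In form: {"rotation": [[rx, ry, rz], ...], "offset": [[tx, ty, tz], ...], "grip": [grip, ...]}. A call has 1 to 20 rows; each row is the pose to reach, as a shift and turn from the pose commanded when the call began, along the tool's axes at that moment; what a row does not reach only later rows make up. A row lasts 1/12 s, in which the tool goes at most 41.7 mm and 7.16 degrees, less where a joint would pass 70% of its speed; a pose out of reach is approached as far as the arm can. A call with a number of a shift or a turn outside -1 to 1 is refused whole. A call with a gripper value outside its range is refused whole. The fingers move at their own pace and stop on an object; the grip force is fixed at half the most. Time passes only in rows, so rows that repeat a pose let the fingers close. It gives the time, the measured TCP pose, the force and the opening at its end, in the units of the state.
- status.sense(): the state, without advancing time (a new reading comes with each control period).
- read_camera(name): name is "side" or "top"; returns a dict with "img" (400x640x3 uint8, red, green, blue), "mtx" (3x3 intrinsics, pixels), "R" (3x3) and "t" (3): a world point X has camera coordinates R X + t. Camera axes: x right, y down, z forward; pixel columns grow to the right and rows downward; lengths in m; the calibration is good to about 2 mm. A picture is of the moment at which its call begins. There is no depth.
- env.sign_off(): hands the job in, once; it reports no verdict.
Trained networks look in the newest picture that a camera, given by its name, has taken for a name from the list of things; names that differ only in an ending like _2 or _b are one class to them, and where a whole thing is asked for, a point or a joint stands for the part that bears it (a point fixed in the world has none). Each returns a list of dicts, best first, with "p" (0 to 1); they miss things now and then, are a little off and sometimes report something else, mostly with a low value. They report only what shows in the picture. A call takes as long as a camera call. They do not tell look-alikes from the thing itself.
- nets.spot_in(name, camera): "extent" ([left, top, right, bottom] as shares, 0 to 1, of the picture: columns of its width, rows of its height, round what is visible of it).
- nets.landmark_of(name, camera): "xy" ([column, row] as shares, 0 to 1, of the picture: columns of its width, rows of its height: a listed point, or the origin of a listed thing).
The state is a dict: "time": time; "q": joint angles; "joint_vel": joint speeds; "joint_efforts": joint torques, N m; "position": TCP position; "tcp_rot": TCP orientation; "force": force on the tool from outside, world axes, zero at the start; "torque": the same for the moment, N m; "width": opening from 0.0 (shut) to 1.0 (fully open).
Only numpy, scipy, OpenCV 4.12 (cv2) and the standard library are available. Lean on these libraries where they do the work, as an engineer would, in place of code of your own. Each camera call takes 0.05 s, during which the arm holds its last target.

## Working session

There is one attempt and no reset: what is moved stays moved. The work goes in short steps, Python scripts to look and compute and a shell command to move; the robot and the scene stay as the last step left them, time stands still between calls to the robot, and variables do not carry over. Pictures are saved under pics/ and viewed, and the job is handed in when it is done.

```bash
ls; mkdir -p pics; python3 - <<'E'
from rig import status, read_camera, env, nets
import cv2
print(status.sense())
for c in ("side","top"):
    r=read_camera(c); cv2.imwrite(f"pics/{c}0.png",r["img"][:,:,::-1]); print(c,r["mtx"],r["R"],r["t"])
    for n in ("gun","nipple_tip","stage","rack","drift","coupler_seat","objective_long","objective_short","oil_bottle","slide_box","grease_tin","dish","nipple"):
        for d in nets.spot_in(n,c)[:3]: print(n,"box",[round(d["extent"][0]*640),round(d["extent"][1]*400),round(d["extent"][2]*640),round(d["extent"][3]*400)],round(d["p"],2))
        for d in nets.landmark_of(n,c)[:3]: print(n,"pt",round(d["xy"][0]*640,1),round(d["xy"][1]*400,1),round(d["p"],2))
print(status.sense()["time"])
E
```

```text
pics
{'time': 0.0, 'q': array([-8.61391956e-01,  3.85559446e-01,  6.62700769e-03, -5.04443845e-04,
       -1.19396876e+00, -2.58629772e-01]), 'joint_vel': array([ 1.06267604e-03,  1.12485433e-03,  1.76261438e-03,  8.17381212e-05,
       -7.94415717e-04,  2.52408748e-04]), 'joint_efforts': array([ 8.76467620e-04, -3.90661776e+01,  1.87407678e+01,  4.21988860e+00,
        1.10433871e-02, -1.80424095e-04]), 'position': array([ 0.27206683, -0.56201578,  0.2214575 ]), 'tcp_rot': array([0.0395538 , 1.56863987, 2.06093861]), 'force': array([ 0.0261383 , -0.27895609, -0.72199948]), 'torque': array([-0.02434285,  0.00510179, -0.03800464]), 'width': 0.9986979122150461}
side [[433.01929848   0.         315.18906381]
 [  0.         433.01929848 196.43181972]
 [  0.           0.           1.        ]] [[-0.79251278 -0.60974469 -0.01161547]
 [-0.31555917  0.42629611 -0.84775824]
 [ 0.52186771 -0.66819387 -0.53025564]] [0.38841732 0.29400106 0.99986888]
gun box [242, 209, 258, 238] 0.56
gun box [238, 189, 250, 214] 0.22
gun pt 249.6 243.3 0.81
gun pt 341.3 190.9 0.52
nipple_tip box [338, 191, 345, 
[... 629 characters left out ...]
 273, 225] 0.5
objective_short box [279, 177, 351, 217] 0.4
objective_short pt 404.2 193.2 0.73
objective_short pt 269.9 218.0 0.48
oil_bottle box [237, 191, 250, 212] 0.66
oil_bottle pt 240.7 213.1 0.43
slide_box box [366, 210, 405, 244] 0.81
slide_box box [236, 192, 249, 214] 0.28
slide_box pt 383.1 230.8 0.57
grease_tin box [210, 328, 245, 374] 0.66
grease_tin pt 228.0 355.7 0.96
dish box [388, 183, 418, 194] 0.68
dish pt 401.9 195.5 0.86
nipple box [340, 270, 345, 283] 0.66Traceback (most recent call last):
  File "<stdin>", line 8, in <module>
ValueError: it knows: coupler_seat, dish, drift, grease_tin, gun, nipple_tip, objective_long, objective_short, oil_bottle, rack, slide_box, stage
```

```bash
python3 - <<'E'
from rig import status, read_camera, env, nets
import cv2,numpy as np
r=read_camera("top"); c="top"; cv2.imwrite("pics/top0.png",r["img"][:,:,::-1]); print(c,r["mtx"].tolist(),r["R"].tolist(),r["t"])
for n in ("gun","nipple_tip","stage","rack","drift","coupler_seat"):
        for d in nets.spot_in(n,c)[:3]: print(n,"box",[round(d["extent"][0]*640),round(d["extent"][1]*400),round(d["extent"][2]*640),round(d["extent"][3]*400)],round(d["p"],2))
        for d in nets.landmark_of(n,c)[:3]: print(n,"pt",round(d["xy"][0]*640,1),round(d["xy"][1]*400,1),round(d["p"],2))
print(status.sense()["time"])
E
```

```text
top [[409.064835205189, 0.0, 317.69300200758994], [0.0, 409.064835205189, 197.22624897964656], [0.0, 0.0, 1.0]] [[0.032189580613152864, -0.9994806612851382, 0.0014962008460838005], [-0.9779855325206422, -0.031806030494329174, -0.20623451361134887], [0.20617499625382602, 0.005175339719891782, -0.9785014495536114]] [-0.11834563  0.5946732   1.31652356]
gun box [244, 178, 261, 196] 0.62
gun pt 254.6 191.3 0.58
nipple_tip box [285, 140, 297, 155] 0.35
nipple_tip pt 482.3 293.9 0.63
nipple_tip pt 245.3 281.1 0.57
nipple_tip pt 342.8 216.9 0.39
stage box [302, 163, 361, 225] 0.77
stage box [211, 220, 267, 288] 0.68
stage box [439, 240, 484, 303] 0.66
stage pt 239.7 244.9 0.67
stage pt 332.3 186.3 0.6
rack box [209, 167, 272, 202] 0.84
rack pt 287.8 226.3 0.73
rack pt 167.2 246.7 0.65
rack pt 240.8 183.8 0.56
drift box [219, 176, 228, 188] 0.48
drift pt 225.8 182.4 0.58
coupler_seat pt 165.0 252.1 0.37
1.95
```

View pics/side0.png

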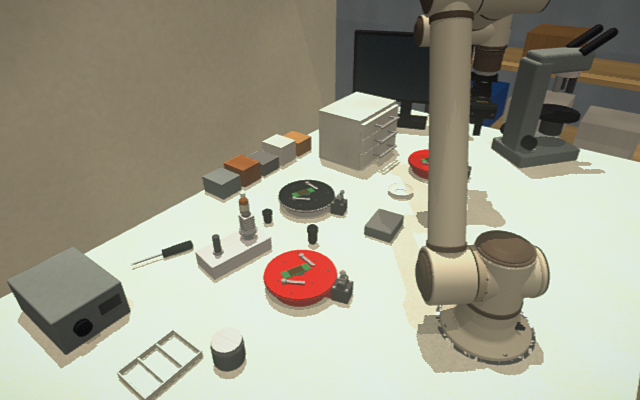

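View pics/top0.png

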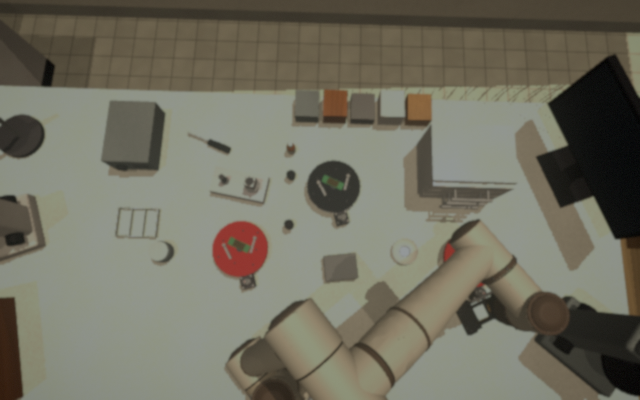

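The side picture shows the black stage at about (307,197) with its nipple block at (340,203). There are red look-alikes at (300,277) and (430,163). The rack is at (234,252), with a thin tool at (217,243) and a collared tool at (248,225). In the top view the same things are at (333,187), (240,248), (460,260), (222,180) and (251,185). The oil bottle stands behind the gun in the side view. I'll check with close crops.

```bash
python3 - <<'E'
import cv2,numpy as np
a=cv2.imread("pics/side0.png"); b=cv2.imread("pics/top0.png")
def cr(i,x0,y0,x1,y1,w): return cv2.resize(i[y0:y1,x0:x1],(w,int(w*(y1-y0)/(x1-x0))),interpolation=cv2.INTER_CUBIC)
p=cr(a,195,180,275,280,400);q=cr(a,270,165,360,225,400);
s=cr(b,205,165,275,205,400);t=cr(b,300,155,370,230,400)
L=np.vstack([p,np.zeros((20,400,3),np.uint8)]);
def col(*x):
    m=np.vstack(x); return m
A=col(p);B=col(q,s)
h=max(A.shape[0],B.shape[0])
f=lambda m:np.vstack([m,np.zeros((h-m.shape[0],400,3),np.uint8)])
cv2.imwrite("pics/crop1.png",np.hstack([f(A),f(B)])); cv2.imwrite("pics/crop2.png",t); print(h)
E
```

```text
500
```

View pics/crop1.png

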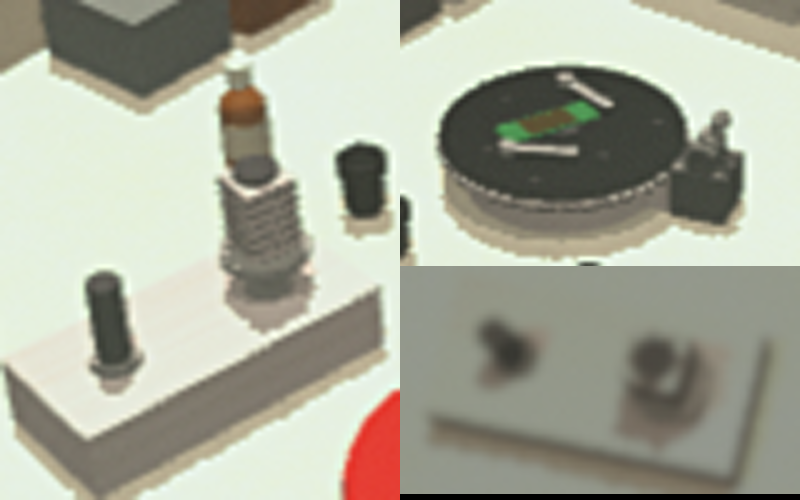

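View pics/crop2.png

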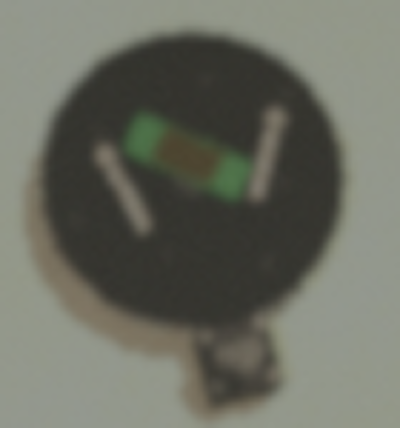

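I choose the black stage at (307,197). For the gun I choose the tool at (248,222): the crop shows a square ridged grip and a broad collar, while the tool at (217,243) is thin and has no collar. Next I'll measure.

```bash
cat > h.py <<'E'
import numpy as np,cv2
from rig import status, read_camera, env, nets
from scipy.spatial.transform import Rotation as Ro
from scipy.optimize import least_squares
def proj(c,X):
    X=np.atleast_2d(X); P=X@np.array(c["R"]).T+c["t"]; p=P@np.array(c["mtx"]).T; return p[:,:2]/p[:,2:]
def ray(c,uv):
    d=np.linalg.inv(c["mtx"])@[uv[0],uv[1],1]; R=np.array(c["R"]); return -R.T@c["t"], R.T@d/np.linalg.norm(d)
def onz(c,uv,z):
    o,d=ray(c,uv); return o+d*(z-o[2])/d[2]
def tri(c1,u1,c2,u2):
    f=lambda X: np.r_[(proj(c1,X)-u1)[0],(proj(c2,X)-u2)[0]]
    r=least_squares(f,[.5,.1,.05]); return r.x,r.fun
E
python3 - <<'E'
from h import *
S=read_camera("side");T=read_camera("top")
import pickle; pickle.dump((S,T),open("cams.pkl","wb"))
for n,c in (("side",S),("top",T)): print(n,"cam at",ray(c,(320,200))[0].round(3))
for n,c,uv,z in [("gunbutt_s",S,(245.5,213.5),.122),("gunbutt_t",T,(249,180.5),.122),("drift_s",S,(215.8,235.5),.096),("drift_t",T,(219.5,177),.096),
  ("rkL",S,(196,253),.042),("rkN",S,(212.6,268),.042),("rkR",S,(271.6,237.6),.042),("rkBR t",T,(263.6,202.3),.0),("rkBL t",T,(210.2,192.7),.0),("rkTR t",T,(269.8,177.8),.042)]:
    print(n,onz(c,uv,z).round(4))
# stage disc: threshold dark
for nm,c,box in (("side",S,(270,165,360,225)),("top",T,(300,155,370,230))):
    x0,y0,x1,y1=box; g=cv2.cvtColor(c["img"][y0:y1,x0:x1],cv2.COLOR_RGB2GRAY)
    print(nm,g.min(),np.median(g),g.max())
E
```

```text
side cam at [-0.121  0.78   0.784]
top cam at [ 0.314 -0.106  1.411]
gunbutt_s [0.6293 0.1277 0.122 ]
gunbutt_t [0.6338 0.1254 0.122 ]
drift_s [0.6479 0.2218 0.096 ]
drift_t [0.649  0.2287 0.096 ]
rkL [0.6917 0.2623 0.042 ]
rkN [0.6095 0.2759 0.042 ]
rkR [0.5744 0.0905 0.042 ]
rkBR t [0.5869 0.0907 0.    ]
rkBL t [0.6153 0.2813 0.    ]
rkTR t [0.6656 0.0686 0.042 ]
side 48 178.0 248
top 49 120.0 150
```

```bash
cat >> h.py <<'E'
def circ(M,z,r,n=48):
    a=np.linspace(0,2*np.pi,n+1); P=np.c_[r*np.cos(a),r*np.sin(a),0*a+z]; return P@M[:3,:3].T+M[:3,3]
def pose(p,R): M=np.eye(4); M[:3,:3]=R; M[:3,3]=p; return M
def box(M,cx,cy,z0,z1,sx,sy):
    q=np.array([[-1,-1],[1,-1],[1,1],[-1,1],[-1,-1]])*[sx/2,sy/2]+[cx,cy]
    o=[np.c_[q,np.full(5,z)] for z in (z0,z1)]+[np.array([[*q[i],z0],[*q[i],z1]]) for i in range(4)]
    return [x@M[:3,:3].T+M[:3,3] for x in o]
def gunlines(M,d=0): return [circ(M,d,.013),circ(M,.03+d,.013),circ(M,.05,.026),circ(M,.058,.026),circ(M,.105,.0135),circ(M,.110,.0135)]+box(M,0,0,.058,.105,.032,.032)
def nipM(st,psi,th):
    A=Ro.from_euler('z',psi).as_matrix(); M=pose([*st,0],A)
    piv=M[:3,:3]@np.array([-.112,0,.05])+M[:3,3]
    R=A@Ro.from_euler('y',-th).as_matrix(); return pose(piv+R[:,2]*.0345,R),M
def niplines(N): return [circ(N,0,.0045),circ(N,-.0055,.008),circ(N,-.007,.008),circ(N,-.0205,.01)]
def stagelines(M): return [circ(M,.044,.092,96),circ(M,0,.092,96)]+box(M,-.112,0,0,.04,.044,.044)
def overlay(c,lines,bx,w,cols=None):
    x0,y0,x1,y1=bx; s=w/(x1-x0)
    im=cv2.resize(c["img"][y0:y1,x0:x1,::-1],(w,int((y1-y0)*s)),interpolation=cv2.INTER_CUBIC)
    raw=im.copy()
    for i,L in enumerate(lines):
        p=(proj(c,L)+.5-[x0,y0])*s-.5
        cv2.polylines(im,[np.round(p*8).astype(np.int32)],False,(0,0,255) if not cols else cols[i],1,cv2.LINE_AA,3)
    return raw,im
E
cat > v.py <<'E'
from h import *
import pickle,sys
S,T=pickle.load(open("cams.pkl","rb"))
# rack
f=lambda p:np.concatenate([(proj(c,(Ro.from_euler('z',p[2]).as_matrix()@X+[p[0],p[1],0]))-uv)[0] for c,uv,X in
 [(S,(196,253),[.045,.095,.042]),(S,(212.6,268),[-.045,.095,.042]),(S,(271.6,237.6),[-.045,-.095,.042]),
  (T,(263.6,202.3),[-.045,-.095,0]),(T,(210.2,192.7),[-.045,.095,0]),(T,(269.8,177.8),[.045,-.095,.042])]])
r=least_squares(f,[.63,.18,-.17]); print("rack",r.x,r.fun.round(1))
A=Ro.from_euler('z',r.x[2]).as_matrix(); M=pose([r.x[0],r.x[1],0],A)
g=A@[0,-.05,.012]+M[:3,3]; print("gun",g,"drift",A@[0,.05,.012]+M[:3,3])
G=pose(g,A)
L=box(M,0,0,0,.042,.09,.19)+gunlines(G)+[circ(pose(A@[0,.05,.012]+M[:3,3],A),.084,.01)]
a=overlay(S,L,(190,185,280,285),400);b=overlay(T,L,(205,160,275,210),400)
hh=max(a[0].shape[0],b[0].shape[0]); pad=lambda m:np.vstack([m,np.zeros((hh-m.shape[0],400,3),np.uint8)])
cv2.imwrite("pics/ovr1.png",np.hstack([pad(a[1]),pad(b[1])]))
E
python3 v.py
```

```text
rack [ 0.63885006  0.17463963 -0.16903284] [-1.3 -1.4 -0.3 -0.2 -0.6 -0.9  0.5  2.4  1.4  1.4 -1.4 -0.5]
gun [0.63043861 0.12535224 0.012     ] drift [0.64726152 0.22392703 0.012     ]
```

View pics/ovr1.png

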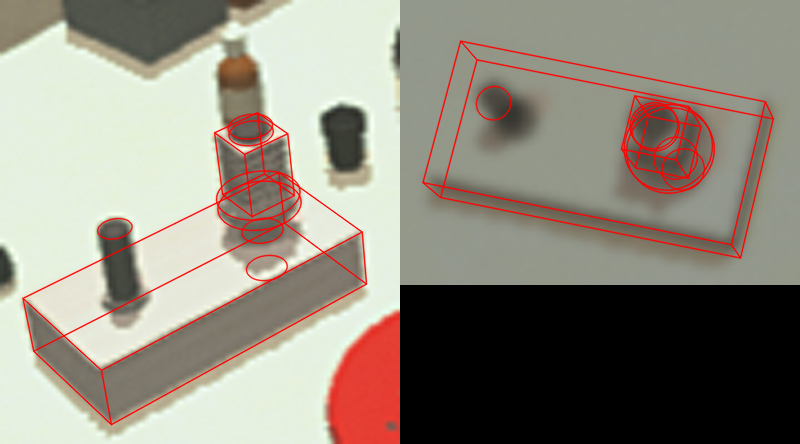

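The overlay shows the rack, drift and gun models lying on the image in both views, with the gun's yaw close to the rack's. Next come the stage and nipple.

```bash
cat > s.py <<'E'
from h import *
import pickle,sys
S,T=pickle.load(open("cams.pkl","rb"))
# disc top outline extreme points by subpixel radial edge search in each view
def edges(c,st,r,z,angs,span=.02):
    g=cv2.GaussianBlur(cv2.cvtColor(c["img"],cv2.COLOR_RGB2GRAY).astype(np.float32),(0,0),.7); out=[]
    for a in angs:
        rr=np.linspace(r-span,r+span,41); P=np.c_[st[0]+rr*np.cos(a),st[1]+rr*np.sin(a),0*rr+z]
        p=proj(c,P); v=cv2.remap(g,p[:,0].astype(np.float32).reshape(1,-1),p[:,1].astype(np.float32).reshape(1,-1),cv2.INTER_LINEAR)[0]
        d=np.diff(v); k=d.argmax()
        out.append([a,(rr[k]+rr[k+1])/2,d[k]])
    return np.array(out)
st=np.array([.6,-.1])
c0=onz(S,(307,195),.044); c1=onz(T,(333,186),.044); print(c0,c1)
for nm,c,s0 in (("side",S,c0[:2]),("top",T,c1[:2])):
    p=s0
    for _ in range(4):
        e=edges(c,p,.092,.044,np.linspace(0,2*np.pi,72,endpoint=False)); ok=(e[:,2]>np.median(e[:,2])*.5)&(abs(e[:,1]-np.median(e[:,1]))<.008)
        P=p+np.c_[e[:,1]*np.cos(e[:,0]),e[:,1]*np.sin(e[:,0])][ok]if False else (p+np.c_[e[:,1]*np.cos(e[:,0]),e[:,1]*np.sin(e[:,0])])[ok]
        r=least_squares(lambda q:np.hypot(*(P-q[:2]).T)-q[2],[*p,.092],loss='soft_l1',f_scale=.001); p=r.x[:2]
    print(nm,r.x,ok.sum())
E
python3 s.py
```

```text
[ 0.63370981 -0.14395478  0.044     ] [ 0.64310116 -0.15024165  0.044     ]
side [ 0.64090439 -0.14887979  0.09219653] 50
top [ 0.64381407 -0.15081591  0.09060235] 68
```

```bash
cat >> s.py <<'E'
b=onz(T,(341.3,219),.04); d=b[:2]-[.6425,-.150]; print("block",b,np.hypot(*d)); 
psi0=np.arctan2(-d[1],-d[0]); print("psi0",psi0)
x,res=tri(S,(340.5,192.),T,(342.8,216.9)); print("tip tri",x,res.round(2))
x,res=tri(S,(339.7,191.2),T,(342.8,216.9)); print("tip tri",x,res.round(2))
st=(.6425,-.150); 
for psi,th in ((float(sys.argv[1]),float(sys.argv[2])),):
    N,M=nipM(st,psi,th); print("tip",N[:3,3].round(4))
    L=stagelines(M)+niplines(N)
    a=overlay(S,L,(325,180,357,222),400);b=overlay(T,L,(325,200,360,232),400)
    hh=max(a[0].shape[0],b[0].shape[0]); pad=lambda m:np.vstack([m,np.zeros((hh-m.shape[0],400,3),np.uint8)])
    cv2.imwrite(sys.argv[3],np.hstack([pad(a[1]),pad(b[1])])); cv2.imwrite(sys.argv[3][:-4]+"r.png",np.hstack([pad(a[0]),pad(b[0])]))
E
python3 s.py 0.1 0.3 pics/n1.png
```

```text
[ 0.63370981 -0.14395478  0.044     ] [ 0.64310116 -0.15024165  0.044     ]
side [ 0.64090439 -0.14887979  0.09219653] 50
top [ 0.64381407 -0.15081591  0.09060235] 68
block [ 0.53009943 -0.18128677  0.04      ] 0.11667368791817713
psi0 0.27147861354140035
tip tri [ 0.53149482 -0.1846782   0.07265829] [-0.21 -0.03  0.1   0.2 ]
tip tri [ 0.53235156 -0.18377347  0.07549493] [ 0.22  0.03 -0.11 -0.21]
tip [ 0.5209 -0.1622  0.083 ]
```

View pics/n1.png

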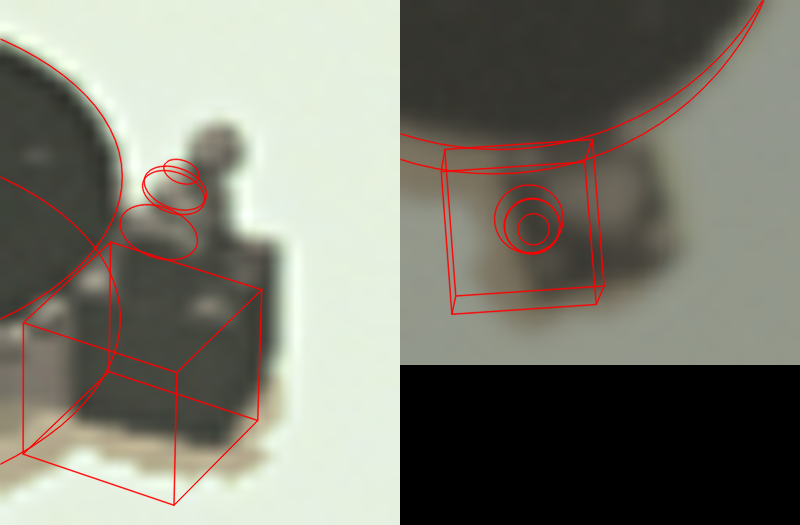

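View pics/n1r.png

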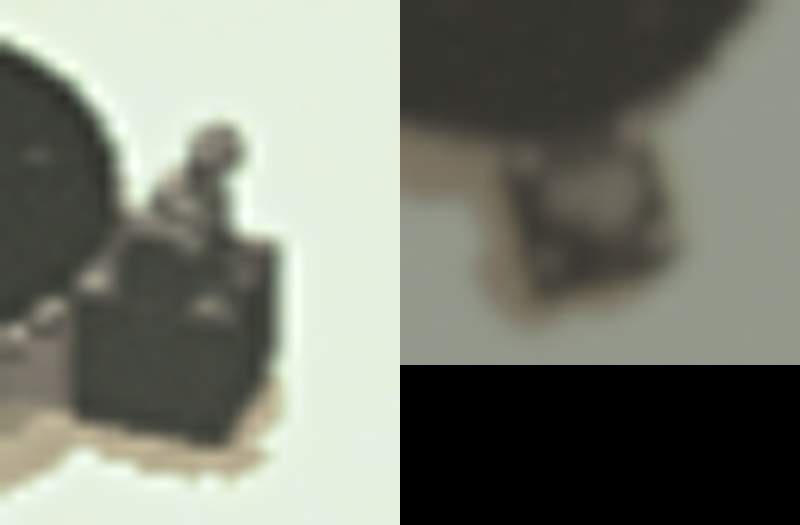

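```bash
python3 s.py 0.275 0.3 pics/n2.png|tail -1
```

```text
tip [ 0.5249 -0.1832  0.083 ]
```

View pics/n2.png

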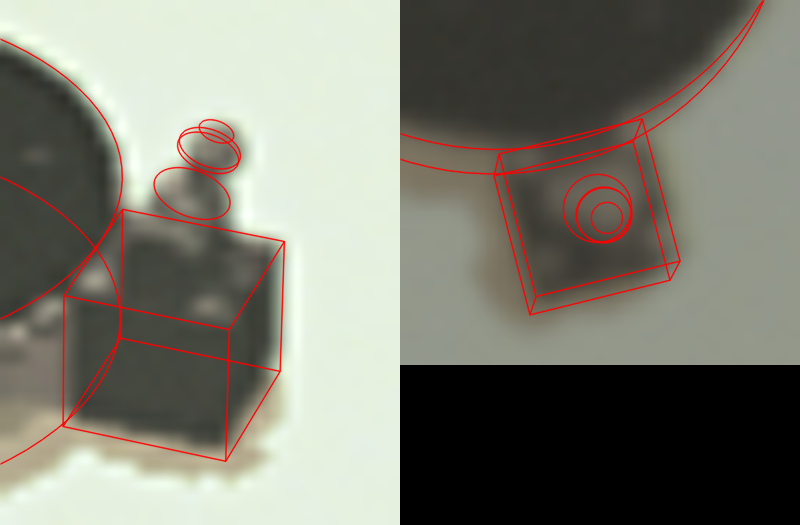

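```bash
cat > s2.py <<'E'
from h import *
import pickle,sys
S,T=pickle.load(open("cams.pkl","rb"))
st=(.6425,-.150); psi=.275
sh={0:np.array([.6,-.9]),1:np.array([.1,-.8])}
rows=[]
for i,(c,bx) in enumerate(((S,(332,185,352,210)),(T,(332,208,352,228)))):
    ps=[]
    for th in (None,.2,.3,.4):
        N,M=nipM(st,psi,th or 0); L=(stagelines(M)[2:]+niplines(N)) if th else []
        c2=dict(c); m=np.array(c["mtx"]).copy(); m[:2,2]+=sh[i]; c2["mtx"]=m
        ps.append(overlay(c2,L,bx,200)[1])
    rows.append(np.hstack(ps))
cv2.imwrite(sys.argv[1],np.vstack(rows))
E
python3 s2.py pics/n3.png
```

```text
(no output)
```

View pics/n3.png

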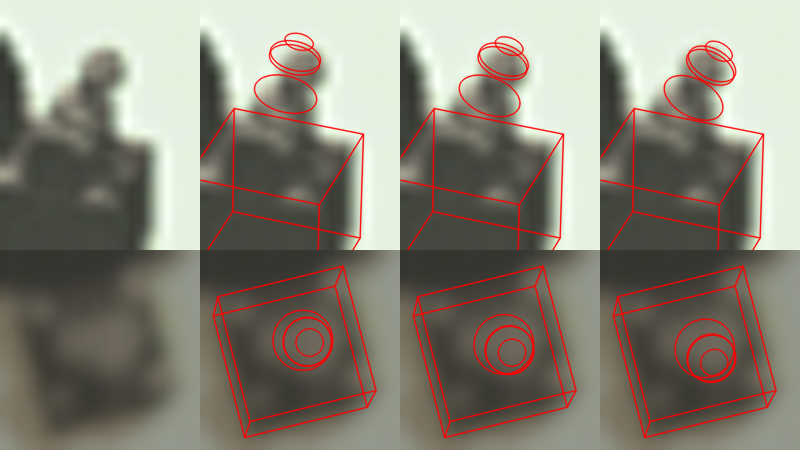

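```bash
python3 - <<'E'
from h import *
import pickle
S,T=pickle.load(open("cams.pkl","rb"))
g=cv2.cvtColor(S["img"],cv2.COLOR_RGB2GRAY)
print("cols 328..352"); 
for r in range(187,220): print(r,*["%3d"%v for v in g[r,328:353]])
E
```

```text
cols 328..352
187  60  55  72 161 243 242 237 235 235 235 236 235 236 236 236 236 236 235 236 236 235 235 236 235 235
188  64  57  54  84 175 242 241 237 236 235 235 236 238 238 237 238 237 236 235 235 236 234 235 235 235
189  62  61  60  57 103 195 243 238 236 235 237 238 237 231 218 228 239 237 236 236 235 236 236 235 235
190  64  63  63  56  66 160 243 241 236 236 237 236 208 164 142 148 222 239 237 235 236 236 235 235 236
191  68  63  63  60  60 103 196 242 238 237 239 230 165 135 126 127 186 240 237 235 235 235 236 235 235
192  81  68  65  63  56  67 164 245 239 239 240 224 134 124 113 107 174 241 237 235 236 235 235 235 235
193  67  64  63  63  58  66 159 244 242 234 214 172  92  87 101 141 210 240 237 236 236 235 235 235 235
194  65  63  63  66  58  60 131 222 239 207 172 140  91  87 118 197 245 240 237 236 235 235 235 235 236
195  64  64  67  64  63  63 129 218 228 149 135 127 100  92 105 179 245 239 236 236 235 235 236 236 235
196  67  66  65  63  63  62 109 179 181 111 109 137 127  96  95 170 245 240 237 236 236 235 235 235 236
197  65  65  65  65  64  60  81 122 137 124 10
[... 1645 characters left out ...]
  76  68  66  66  65  68  70  66  68  77 129 175 180 212 238 237 236 236 236
214 174 174 173 172 165 147 134 103  94  88  80  77  67  65  66 100 155 181 212 237 238 237 236 236 235
215 170 168 173 186 182 172 174 175 175 168 148 134 102  94  93 130 174 202 237 239 236 237 236 235 236
216 167 175 212 240 230 189 184 179 172 169 169 172 171 172 171 172 169 176 213 236 237 236 236 236 236
217 183 209 239 241 239 239 241 229 187 180 182 177 173 185 181 173 184 210 236 237 236 236 235 236 236
218 238 239 238 236 236 237 239 239 238 240 240 228 213 239 230 211 237 237 238 236 236 236 236 236 235
219 239 237 236 236 236 236 236 237 237 238 238 238 237 240 238 237 238 237 237 236 235 235 236 236 236
```

```bash
cat > fit.py <<'E'
from h import *
import pickle
S,T=pickle.load(open("cams.pkl","rb"))
prof=[(0,.0045),(-.0055,.008),(-.007,.008),(-.009,.0055),(-.0205,.0055)]
def lathe(N): return [circ(N,z,r,90) for z,r in prof]
def xat(hull,row,side):
    xs=[]
    for a,b in zip(hull,np.roll(hull,-1,0)):
        if (a[1]-row)*(b[1]-row)<=0 and a[1]!=b[1]: xs.append(a[0]+(b[0]-a[0])*(row-a[1])/(b[1]-a[1]))
    return (max if side>0 else min)(xs) if xs else hull[:,0].mean()
def feats(p):
    st=p[:2];psi=p[2];th=p[3]
    N,M=nipM(st,psi,th)
    B=[proj(S,(M[:3,:3]@[-.112+a*.022,b*.022,z]+M[:3,3]))[0] for a in(-1,1) for b in(-1,1) for z in(0,.04)]
    H=cv2.convexHull(np.array(B,np.float32))[:,0]
    nl=proj(S,M[:3,:3]@[-.134,.022,0]+M[:3,3])[0]
    Hd=cv2.convexHull(proj(S,np.vstack(lathe(N)[:3])).astype(np.float32))[:,0]
    Nk=cv2.convexHull(proj(S,np.vstack(lathe(N)[3:])).astype(np.float32))[:,0]
    Ht=np.c_[H[:,1],H[:,0]]
    return np.array([xat(H,204,1),xat(H,208,-1),xat(Ht,341,1),xat(Ht,345.5,-1),Hd[:,0].max(),Hd[:,1].min(),xat(Hd,191,-1),xat(Hd,191,1),xat(Nk,196,1)])
obs=np.array([346.75,330.04,215.25,198.85,344.08,189.33,339.79,343.96,342.98])
if __name__=="__main__":
    for psi in (.24,.27,.30):
      for z in (0,):
        r=least_squares(lambda q:np.r_[feats([q[0],q[1],psi,q[2]])-obs],[.642,-.15,.3],diff_step=1e-3,loss='soft_l1',f_scale=.3)
        print(psi,r.x.round(4),(feats([r.x[0],r.x[1],psi,r.x[2]])-obs).round(2),round(r.cost,3), nipM(r.x[:2],psi,r.x[2])[0][:3,3].round(4))
    r=least_squares(lambda q:np.r_[feats(q)-obs],[.642,-.15,.27,.3],diff_step=1e-3,loss='soft_l1',f_scale=.3)
    print(r.x.round(4),r.fun.round(2),round(r.cost,3), nipM(r.x[:2],r.x[2],r.x[3])[0][:3,3].round(4))
E
python3 fit.py
```

```text
0.24 [ 0.6419 -0.1539  0.3429] [ 0.92 -0.16  0.99 -0.22  0.39  0.13 -0.22  0.13 -0.95] 0.757 [ 0.5218 -0.1833  0.0825]
0.27 [ 0.6412 -0.1503  0.3508] [ 0.69 -0.14  0.94 -0.26  0.37  0.14 -0.22  0.13 -0.99] 0.695 [ 0.5218 -0.1834  0.0824]
0.3 [ 0.6404 -0.1468  0.3597] [ 0.45 -0.12  0.9  -0.29  0.36  0.16 -0.22  0.12 -1.04] 0.636 [ 0.5218 -0.1835  0.0823]
[ 0.6379 -0.1394  0.3626  0.3627] [ 0.06  0.08  0.88 -0.33  0.34  0.19 -0.21  0.11 -1.04] 0.565 [ 0.5218 -0.1834  0.0823]
```

```bash
cat >> h.py <<'E'
def cur():
    s=status.sense(); return s,np.array(s["position"]),Ro.from_euler('xyz',s["tcp_rot"]).as_matrix()
def plan(p,R):
    s,p0,R0=cur(); off=R0.T@(np.array(p)-p0)/.5; rv=Ro.from_matrix(R0.T@R).as_rotvec()
    print("t",round(s["time"],2),"off",off.round(4),"rot",(rv/(np.pi/2)).round(4),"rows>=",np.linalg.norm(off)*.5/.0417,np.degrees(np.linalg.norm(rv))/7.16)
def Rt(xdir,j):
    x=np.array(xdir,float);x/=np.linalg.norm(x); z=np.array(j,float); z-=x*(z@x); z/=np.linalg.norm(z); return np.c_[x,np.cross(z,x),z]
E
python3 - <<'E'
from h import *
s,p,R=cur(); print(R.round(3),s["q"].round(3))
for k in range(4):
    a=-.169+k*np.pi/2; print(k); plan([.6305,.1255,.22],Rt([0,0,-1],[np.cos(a),np.sin(a),0]))
E
```

```text
[[ 0.    -0.9   -0.436]
 [-0.    -0.436  0.9  ]
 [-1.    -0.    -0.   ]] [-0.861  0.385  0.008  0.    -1.194 -0.259]
0
t 2.05 off [ 0.0051 -1.2443  0.9265] rot [ 1.3946e+00 -0.0000e+00  1.0000e-04] rows>= 18.601758386317677 17.529592630807237
1
t 2.05 off [ 0.0051 -1.2443  0.9265] rot [ 3.946e-01 -1.000e-04  0.000e+00] rows>= 18.601758386317677 4.959760269779923
2
t 2.05 off [ 0.0051 -1.2443  0.9265] rot [-6.054e-01 -1.000e-04 -0.000e+00] rows>= 18.601758386317677 7.610072212484058
3
t 2.05 off [ 0.0051 -1.2443  0.9265] rot [-1.6054e+00 -0.0000e+00 -1.0000e-04] rows>= 18.601758386317677 20.17990458909195
```

```bash
python3 -m inch '{"rotation":[[-0.6,0,0],[-0.6,0,0],[-0.6,0,0],[-0.6,0,0],[-0.6,0,0],[-0.6,0,0],[-0.6,0,0],[-0.6,0,0],[-0.6,0,0],[-0.6,0,0],[-0.6,0,0],[-0.6,0,0],[-0.6,0,0],[-0.6,0,0]],"offset":[[0,-0.9,0.67],[0,-0.9,0.67],[0,-0.9,0.67],[0,-0.9,0.67],[0,-0.9,0.67],[0,-0.9,0.67],[0,-0.9,0.67],[0,-0.9,0.67],[0,-0.9,0.67],[0,-0.9,0.67],[0,-0.9,0.67],[0,-0.9,0.67],[0,-0.9,0.67],[0,-0.9,0.67]],"grip":[1,1,1,1,1,1,1,1,1,1,1,1,1,1]}'
python3 - <<'E'
from h import *
a=-.169+np.pi; plan([.6305,.1255,.17],Rt([0,0,-1],[np.cos(a),np.sin(a),0])); print(cur()[0]["q"].round(2))
E
```

```text
time: 3.22
position: [0.5333, -0.0613, 0.2228]
tcp_rot: [-2.773, 1.569, 0.195]
force: [0.6, -0.5, 0.6]
width: 1.002
t 3.22 off [ 0.106  -0.4015 -0.1266] rot [-0.0032 -0.001   0.0004] rows>= 5.205657335864396 0.042415748035654496
[ 0.19  0.23 -0.21 -0.   -1.13 -0.36]
```

```bash
python3 -m inch '{"rotation":[[0,0,0],[0,0,0],[0,0,0],[0,0,0],[0,0,0],[0,0,0],[0,0,0],[0,0,0]],"offset":[[0.106,-0.4015,-0.1266],[0.106,-0.4015,-0.1266],[0.106,-0.4015,-0.1266],[0.106,-0.4015,-0.1266],[0.106,-0.4015,-0.1266],[0.106,-0.4015,-0.1266],[0.106,-0.4015,-0.1266],[0.106,-0.4015,-0.1266]],"grip":[1,1,1,1,1,1,1,1]}'
python3 - <<'E'
from h import *
a=-.169+np.pi; plan([.6305,.1255,.0725],Rt([0,0,-1],[np.cos(a),np.sin(a),0])); print(cur()[0]["q"].round(2))
c=read_camera("side"); 
G=pose([.6305,.1255,.012],Ro.from_euler('z',-.169).as_matrix())
r,o=overlay(c,gunlines(G),(200,150,290,270),400); cv2.imwrite("pics/pre.png",np.hstack([r,o]))
E
```

```text
time: 3.88
position: [0.6289, 0.1217, 0.169]
tcp_rot: [0.679, 1.569, -2.639]
force: [-0.2, 0.6, 0.6]
width: 1.001
t 3.88 off [ 0.1929 -0.0083 -0.002 ] rot [-0.0048  0.0007 -0.0006] rows>= 2.31562217825002 0.061807450945033635
[ 0.44  0.45 -0.03  0.   -1.1  -0.62]
```

View pics/pre.png

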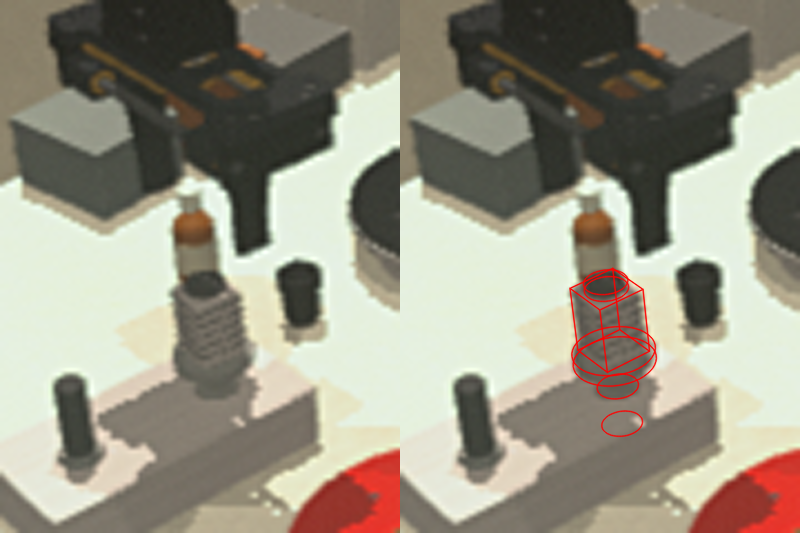

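```bash
python3 -m inch '{"rotation":[[-0.005,0,0],[-0.005,0,0],[-0.005,0,0],[-0.005,0,0],[-0.005,0,0],[-0.005,0,0],[-0.005,0,0]],"offset":[[0.03,-0.0083,-0.002],[0.1,-0.0083,-0.002],[0.14,-0.0083,-0.002],[0.18,-0.0083,-0.002],[0.193,-0.0083,-0.002],[0.193,-0.0083,-0.002],[0.193,-0.0083,-0.002]],"grip":[1,1,1,1,1,1,1]}'
python3 - <<'E'
from h import *
a=-.169+np.pi; plan([.6305,.1255,.0725],Rt([0,0,-1],[np.cos(a),np.sin(a),0]))
E
```

```text
time: 4.52
position: [0.6315, 0.1247, 0.0744]
tcp_rot: [-2.841, 1.569, 0.13]
force: [-0.4, -0.1, 0.7]
width: 0.997
t 4.52 off [ 0.0039 -0.0013  0.0022] rot [-0.0009 -0.0011  0.0003] rows>= 0.05580133384798779 0.01757371715417863
```

```bash
python3 -m inch '{"rotation":[[0,0,0],[0,0,0],[0,0,0],[0,0,0],[0,0,0],[0,0,0],[0,0,0],[0,0,0]],"offset":[[0.004,-0.001,0.002],[0.004,-0.001,0.002],[0.004,-0.001,0.002],[0.004,-0.001,0.002],[0.004,-0.001,0.002],[0.004,-0.001,0.002],[0.004,-0.001,0.002],[0.004,-0.001,0.002]],"grip":[1,-1,-1,-1,-1,-1,-1,-1]}'
python3 - <<'E'
from h import *
s,p,R=cur(); print(s["width"]*.087,s["force"],p)
E
```

```text
time: 5.18
position: [0.63, 0.1261, 0.071]
tcp_rot: [0.606, 1.571, -2.706]
force: [0.4, 0.1, -0.5]
width: 0.553
0.04814385606073746 [ 0.40055644  0.06306452 -0.50085951] [0.62996534 0.12607242 0.07104411]
```

Still closing (48 mm). I'll give it a few more rows.

```bash
python3 -m inch '{"rotation":[[0,0,0],[0,0,0],[0,0,0],[0,0,0],[0,0,0]],"offset":[[0,0,0],[0,0,0],[0,0,0],[0,0,0],[0,0,0]],"grip":[-1,-1,-1,-1,-1]}'
python3 - <<'E'
from h import *
s,p,R=cur(); print(s["width"]*.087,s["force"],p)
E
```

```text
time: 5.6
position: [0.6316, 0.1263, 0.0714]
tcp_rot: [-2.719, 1.567, 0.253]
force: [5.6, -0.3, -1.9]
width: 0.366
0.03183124791495729 [ 5.62082595 -0.27866627 -1.90529741] [0.63156103 0.12633358 0.07139653]
```

```bash
python3 -m inch '{"rotation":[[0,0,0],[0,0,0],[0,0,0],[0,0,0],[0,0,0],[0,0,0],[0,0,0],[0,0,0],[0,0,0],[0,0,0]],"offset":[[0,0,0],[0,0,0],[-0.02,0,0],[-0.05,0,0],[-0.09,0,0],[-0.14,0,0],[-0.2,0,0],[-0.24,0,0],[-0.24,0,0],[-0.24,0,0]],"grip":[-1,-1,-1,-1,-1,-1,-1,-1,-1,-1]}'
python3 - <<'E'
from h import *
s,p,R=cur(); print(s["width"]*.087,s["force"],p)
c=read_camera("side"); cv2.imwrite("pics/lift.png",c["img"][:,:,::-1])
th,psi=.355,.275
n=np.array([-np.sin(th)*np.cos(psi),-np.sin(th)*np.sin(psi),np.cos(th)]); tip=np.array([.5225,-.1838,.0824])
for k in range(2):
  j=R[:,2]
  # pre-pose: gun mouth 40mm above tip
  tcp=tip+n*(.040+.0590); plan(tcp,Rt(-n,j)); print(tcp)
  ang=np.arctan2(-np.sin(psi),-np.cos(psi))
  plan(tcp,Rt(-n,[np.cos(psi),np.sin(psi),0])); plan(tcp,Rt(-n,[-np.cos(psi),-np.sin(psi),0]));break
E
```

```text
time: 6.43
position: [0.6285, 0.1261, 0.1903]
tcp_rot: [-0.109, 1.568, 2.862]
force: [-0.6, -0.3, -4.0]
width: 0.362
0.03147360344247327 [-0.64478086 -0.32252043 -3.96004006] [0.62854924 0.12612958 0.19025054]
t 6.48 off [0.0285 0.6755 0.1643] rot [ 0.0161  0.2062 -0.1009] rows>= 8.34316982921952 2.893196539844403
[ 0.48938156 -0.19314432  0.175227  ]
t 6.48 off [0.0285 0.6755 0.1643] rot [ 1.6916 -0.0689 -0.3086] rows>= 8.34316982921952 21.63175567950794
t 6.48 off [0.0285 0.6755 0.1643] rot [-0.2806  0.2259 -0.0504] rows>= 8.34316982921952 4.5729393026269065
```

View pics/lift.png

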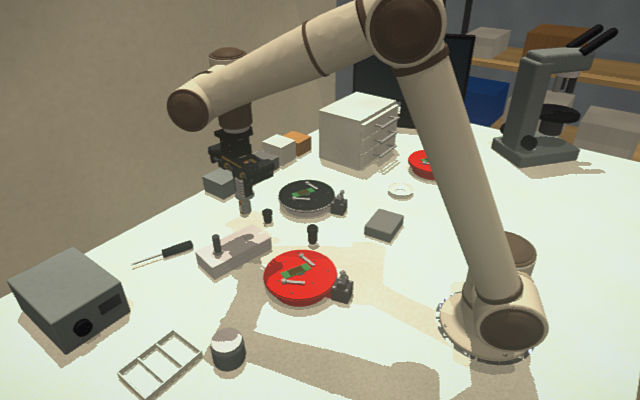

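```bash
python3 -m inch '{"rotation":[[0,0,0],[0,0,0],[-0.05,0.04,-0.01],[-0.1,0.08,-0.02],[-0.15,0.12,-0.03],[-0.2,0.16,-0.035],[-0.25,0.2,-0.045],[-0.28,0.226,-0.05],[-0.28,0.226,-0.05],[-0.28,0.226,-0.05],[-0.28,0.226,-0.05],[-0.28,0.226,-0.05],[-0.28,0.226,-0.05],[-0.28,0.226,-0.05]],"offset":[[0,0.04,0.01],[0,0.1,0.024],[0,0.17,0.04],[0,0.24,0.06],[0,0.31,0.075],[0,0.38,0.092],[0,0.45,0.11],[0.01,0.52,0.126],[0.02,0.58,0.141],[0.028,0.63,0.153],[0.0285,0.66,0.161],[0.0285,0.6755,0.1643],[0.0285,0.6755,0.1643],[0.0285,0.6755,0.1643]],"grip":[-1,-1,-1,-1,-1,-1,-1,-1,-1,-1,-1,-1,-1,-1]}'
cat > pre.py <<'E'
from h import *
import sys,pickle
s,p,R=cur(); print("w",s["width"]*.087,"F",s["force"].round(1),p.round(4)); 
S=read_camera("side");T=read_camera("top"); pickle.dump((S,T,p,R),open("pre.pkl","wb"))
d=float(sys.argv[2])
# gun frame from tool: z=-toolx, x=toolz
g=pose(p+R[:,0]*d, np.c_[R[:,2],np.cross(-R[:,0],R[:,2]),-R[:,0]])
N,M=nipM((.6412,-.1497),.275,.355); print("tip",N[:3,3])
L=gunlines(g)+niplines(N)
B=proj(S,g[:3,3])[0];C=proj(T,g[:3,3])[0]
bs=tuple(int(v) for v in (B[0]-25,B[1]-40,B[0]+25,B[1]+35)); bt=tuple(int(v) for v in (C[0]-25,C[1]-30,C[0]+25,C[1]+45))
a=overlay(S,L,bs,400);b=overlay(T,L,bt,400)
cv2.imwrite(sys.argv[1]+"o.png",np.hstack([a[1],b[1]]));cv2.imwrite(sys.argv[1]+"r.png",np.hstack([a[0],b[0]])); print(bs,bt)
E
python3 pre.py pics/p1 .059
```

```text
time: 7.65
position: [0.491, -0.1926, 0.1752]
tcp_rot: [-3.14, 1.213, 0.275]
force: [0.0, -0.5, -3.2]
width: 0.367
w 0.03191967729582239 F [ 0.  -0.5 -3.2] [ 0.491  -0.1926  0.1752]
tip [ 0.5218671  -0.18336961  0.0823488 ]
(321, 140, 371, 215) (319, 191, 369, 266)
```

View pics/p1o.png

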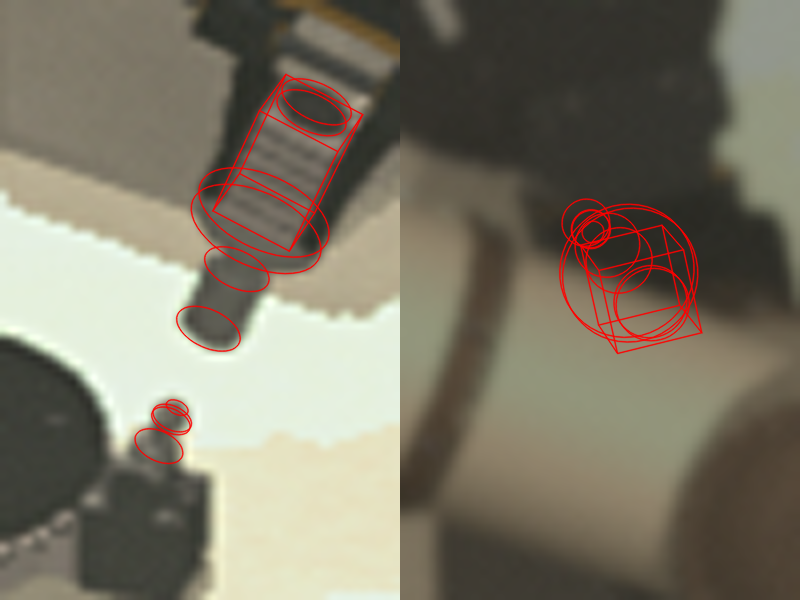

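View pics/p1r.png

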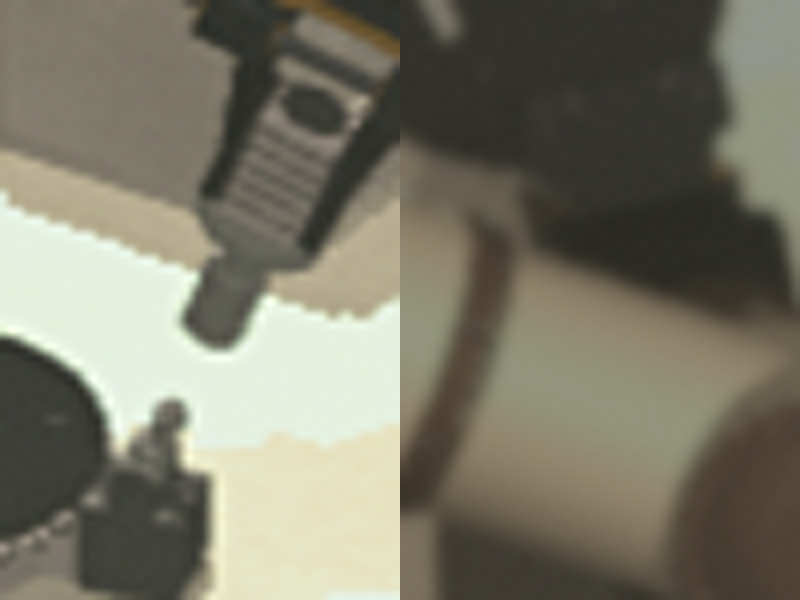

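```bash
cat > al.py <<'E'
import fit; from h import *
from fit import feats,obs
sh=np.array([.75,-.1]); m=np.array(fit.S["mtx"]).copy(); m[:2,2]+=sh; fit.S["mtx"]=m
w=np.array([1,1,1,1,1,1,1,1,.3])
for psi in (.26,.29):
    r=least_squares(lambda q:w*(feats([q[0],q[1],psi,q[2]])-obs),[.642,-.15,.3],diff_step=1e-3,loss='soft_l1',f_scale=.3)
    N,M=nipM(r.x[:2],psi,r.x[2]); tip=N[:3,3]
    print(psi,r.x.round(4),"tip",tip.round(4))
    P=[];Rs=[]
    import time
    s,p,R=cur()
    lat=R.T@(tip-p); o,d=ray(fit.S,proj(fit.S,tip)[0]); dl=R.T@d
    print("tip in tool frame mm",(lat*1e3).round(1),"ray in tool",dl.round(2))
# top estimate
for st in ((.6438,-.1508),):
    N,M=nipM(st,.275,.355); print("top tip",N[:3,3],(R.T@(N[:3,3]-p)*1e3).round(1))
print(cur()[1].round(4), R[:,0].round(3))
E
python3 al.py
```

```text
0.26 [ 0.6446 -0.1501  0.3826] tip [ 0.5239 -0.1822  0.082 ]
tip in tool frame mm [99.7 -0.7  1.6] ray in tool [ 0.58  0.81 -0.07]
0.29 [ 0.6434 -0.1466  0.3766] tip [ 0.5239 -0.1822  0.0821]
tip in tool frame mm [99.7 -0.7  1.5] ray in tool [ 0.58  0.81 -0.07]
top tip [ 0.5244671  -0.18446961  0.0823488 ] [99.4  1.6  1.5]
[ 0.4918 -0.192   0.1759] [ 0.338  0.095 -0.936]
```

```bash
python3 -m inch '{"rotation":[[0,0,0],[0,0,0],[0,0,0],[0,0,0],[0,0,0],[0,0,0],[0,0,0],[0,0,0]],"offset":[[0.01,0.0008,0.0024],[0.025,0.0008,0.0024],[0.04,0.0008,0.0024],[0.055,0.0008,0.0024],[0.068,0.0008,0.0024],[0.074,0.0008,0.0024],[0.074,0.0008,0.0024],[0.074,0.0008,0.0024]],"grip":[-1,-1,-1,-1,-1,-1,-1,-1]}'
python3 pre.py pics/p2 .059; python3 al.py
```

```text
time: 8.42
position: [0.5037, -0.1902, 0.1415]
tcp_rot: [3.137, 1.211, 0.271]
force: [-0.7, -0.2, -3.5]
width: 0.361
w 0.03142734102477118 F [-0.7 -0.2 -3.5] [ 0.5037 -0.1902  0.1415]
tip [ 0.5218671  -0.18336961  0.0823488 ]
(317, 149, 367, 224) (318, 188, 368, 263)
0.26 [ 0.6446 -0.1501  0.3826] tip [ 0.5239 -0.1822  0.082 ]
tip in tool frame mm [63.8 -2.4  1.1] ray in tool [ 0.58  0.81 -0.06]
0.29 [ 0.6434 -0.1466  0.3766] tip [ 0.5239 -0.1822  0.0821]
tip in tool frame mm [63.8 -2.4  1. ] ray in tool [ 0.58  0.81 -0.06]
top tip [ 0.5244671  -0.18446961  0.0823488 ] [63.5 -0.1  1. ]
[ 0.5038 -0.1903  0.1421] [ 0.341  0.094 -0.935]
```

View pics/p2o.png

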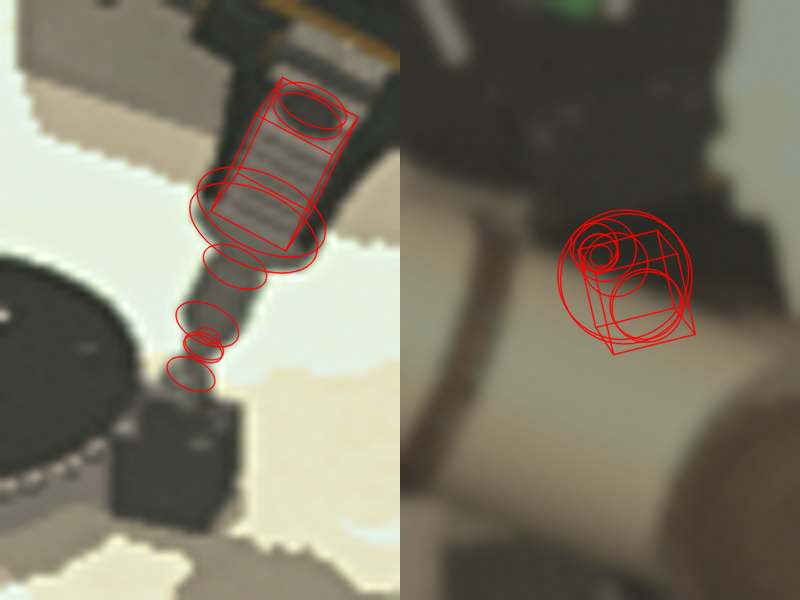

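View pics/p2r.png

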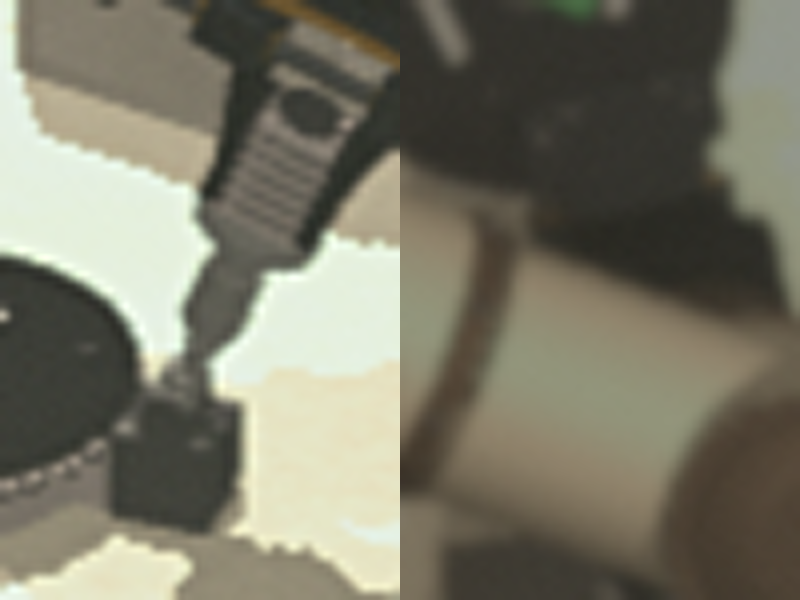

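```bash
python3 -m inch '{"rotation":[[0,0,0],[0,0,0],[0,0,0],[0,0,0]],"offset":[[0.004,-0.002,0.001],[0.01,-0.002,0.001],[0.016,-0.002,0.001],[0.016,-0.002,0.001]],"grip":[-1,-1,-1,-1]}'
python3 pre.py pics/p3 .059; python3 al.py; python3 - <<'E'
from h import *
s,p,R=cur(); print("F tool",(R.T@s["force"]).round(2),"M tool",(R.T@s["torque"]).round(3))
E
```

```text
time: 8.85
position: [0.5053, -0.1885, 0.1334]
tcp_rot: [3.139, 1.211, 0.272]
force: [0.6, 0.8, -4.4]
width: 0.367
w 0.03193138877973697 F [ 0.6  0.8 -4.4] [ 0.5053 -0.1885  0.1334]
tip [ 0.5218671  -0.18336961  0.0823488 ]
(316, 151, 366, 226) (317, 188, 367, 263)
0.26 [ 0.6446 -0.1501  0.3826] tip [ 0.5239 -0.1822  0.082 ]
tip in tool frame mm [55.4 -1.2  0.1] ray in tool [ 0.58  0.81 -0.07]
0.29 [ 0.6434 -0.1466  0.3766] tip [ 0.5239 -0.1822  0.0821]
tip in tool frame mm [55.3 -1.2  0. ] ray in tool [ 0.58  0.81 -0.07]
top tip [ 0.5244671  -0.18446961  0.0823488 ] [55.   1.1  0. ]
[ 0.5055 -0.1886  0.1339] [ 0.34   0.094 -0.936]
F tool [3.1  1.07 1.57] M tool [ 0.007 -1.253 -0.081]
```

View pics/p3r.png

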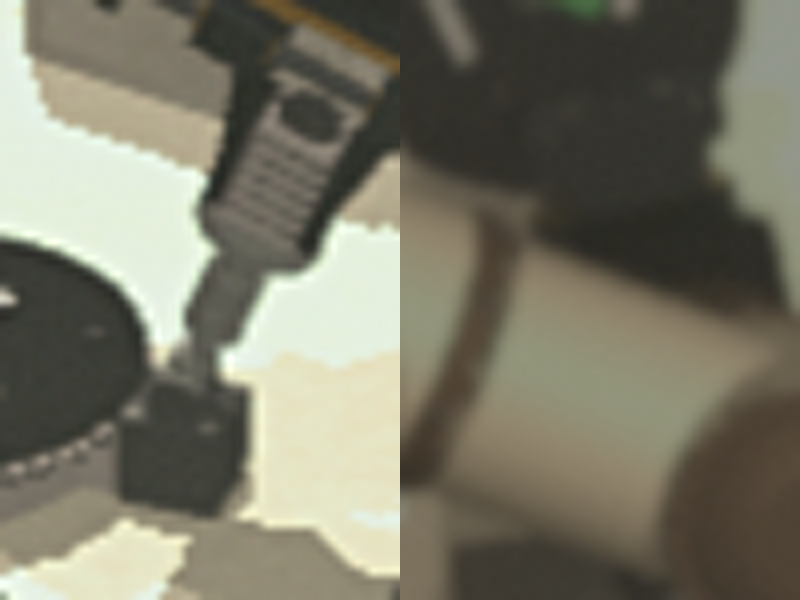

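```bash
cat > f.py <<'E'
from h import *
s,p,R=cur(); print("t",s["time"],"F tool",(R.T@s["force"]).round(2),"M tool",(R.T@s["torque"]).round(3),"w",s["width"]*.087)
for tp in ([.5239,-.1822,.082],[.5245,-.1845,.0823]): print((R.T@(np.array(tp)-p)*1e3).round(1))
E
python3 -m inch '{"rotation":[[0,0,0],[0,0,0],[0,0,0],[0,0,0]],"offset":[[0.004,0,0],[0.008,0,0],[0.011,0,0],[0.011,0,0]],"grip":[-1,-1,-1,-1]}'; python3 f.py
```

```text
time: 9.28
position: [0.5076, -0.1886, 0.1289]
tcp_rot: [3.135, 1.21, 0.268]
force: [-1.0, -3.6, -2.7]
width: 0.368
t 9.2833 F tool [1.8  3.19 2.76] M tool [ 0.011 -1.808  1.157] w 0.032009981160514046
[50.1 -1.9  0.3]
[49.8  0.5  0.2]
```

```bash
python3 -m inch '{"rotation":[[0,0,0],[0,0,0],[0,0,0],[0,0,0]],"offset":[[0,0.002,0.001],[0.003,0.0025,0.001],[0.006,0.0025,0.001],[0.006,0.0025,0.001]],"grip":[-1,-1,-1,-1]}'; python3 f.py
```

```text
time: 9.62
position: [0.5087, -0.189, 0.1252]
tcp_rot: [3.138, 1.21, 0.27]
force: [3.5, -2.8, -8.7]
width: 0.365
t 9.6167 F tool [9.07 3.65 0.68] M tool [ 0.034 -1.117  1.065] w 0.03172724388153283
[46.3 -2.5 -0.2]
[46.  -0.1 -0.3]
```

```bash
python3 -m inch '{"rotation":[[0,0,0],[0,0,0],[0,0,0],[0,0,0]],"offset":[[0.003,0.001,0],[0.006,0.001,0],[0.01,0.001,0],[0.01,0.001,0]],"grip":[-1,-1,-1,-1]}'; python3 f.py
```

```text
time: 9.95
position: [0.5098, -0.189, 0.1222]
tcp_rot: [3.138, 1.211, 0.272]
force: [-6.2, -0.0, 7.9]
width: 0.366
t 9.95 F tool [-9.47 -1.66  2.78] M tool [ 0.015 -1.934 -0.446] w 0.03188421739278548
[43.1 -2.8 -0.3]
[42.8 -0.4 -0.4]
```

```bash
python3 -m inch '{"rotation":[[0,0,0],[0,0,0],[0,0,0],[0,0,0],[0,0,0],[0,0,0],[0,0,0],[0,0,0]],"offset":[[0.003,-0.001,0],[0.006,-0.001,0],[0.009,-0.001,0],[0.012,-0.001,0],[0.015,-0.001,0],[0.018,-0.001,0],[0.018,-0.001,0],[0.018,-0.001,0]],"grip":[-1,-1,-1,-1,-1,-1,-1,-1]}'; python3 f.py; python3 pre.py pics/p4 .059
```

```text
time: 10.62
position: [0.5125, -0.1882, 0.1147]
tcp_rot: [3.135, 1.21, 0.27]
force: [-10.3, -1.8, 12.4]
width: 0.365
t 10.6167 F tool [-15.24  -1.     5.35] M tool [ 0.008 -2.396 -0.263] w 0.031796486012948995
[35.1 -2.8 -0.2]
[34.8 -0.4 -0.3]
w 0.031796486012948995 F [-10.3  -1.8  12.4] [ 0.5125 -0.1882  0.1147]
tip [ 0.5218671  -0.18336961  0.0823488 ]
(314, 155, 364, 230) (317, 187, 367, 262)
```

View pics/p4r.png

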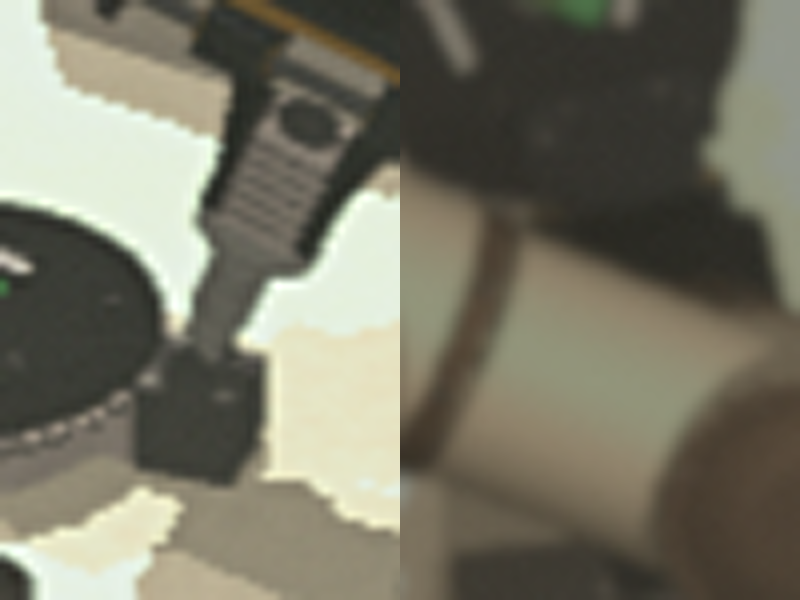

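```bash
python3 -m inch '{"rotation":[[0,0,0],[0,0,0],[0,0,0],[0,0,0],[0,0,0]],"offset":[[0.001,0,0.001],[0.002,0,0.001],[0.003,0,0.0015],[0.003,0,0.0015],[0.003,0,0.0015]],"grip":[-1,-1,-1,-1,-1]}'; python3 f.py; python3 - <<'E'
from h import *
for i in range(6):
    read_camera("side"); s,p,R=cur(); print((R.T@s["force"]).round(1), (R.T@(np.array([.5242,-.1834,.0822])-p)*1e3).round(1), s["joint_vel"].round(3).max())
E
```

```text
time: 11.13
position: [0.5128, -0.1882, 0.1136]
tcp_rot: [3.134, 1.209, 0.269]
force: [-7.4, -1.7, 12.0]
width: 0.368
t 11.1333 F tool [-13.88  -0.36   2.83] M tool [-0.014 -2.036 -0.496] w 0.03199173184086982
[33.9 -2.8 -0.3]
[33.6 -0.4 -0.3]
[-15.2  -1.5   3.2] [33.7 -1.6 -0.3] 0.001
[-15.1  -2.    3.4] [33.7 -1.6 -0.3] 0.001
[-13.6  -1.3   4.1] [33.7 -1.6 -0.3] 0.001
[-15.   -1.8   2.6] [33.7 -1.6 -0.3] 0.002
[-14.2  -1.1   3.4] [33.7 -1.6 -0.3] 0.001
[-14.4  -1.4   3.8] [33.7 -1.6 -0.3] 0.001
```

```bash
python3 - <<'E'
from h import *
s,p,R=cur(); S=read_camera("side"); m=np.array(S["mtx"]).copy(); m[:2,2]+=[.75,-.1]; S["mtx"]=m
g=pose(p+R[:,0]*.059, np.c_[R[:,2],np.cross(-R[:,0],R[:,2]),-R[:,0]])
N,M=nipM((.644,-.1483),.275,.375); print(N[:3,3], "angle",np.arccos(N[:3,2]@g[:3,2]))
a=overlay(S,gunlines(g,.0098),(320,155,360,225),390);b=overlay(S,niplines(N)+stagelines(M)[2:]+[circ(N,-.0153,.013)],(320,155,360,225),390)
cv2.imwrite("pics/fin.png",cv2.resize(np.hstack([a[0],a[1],b[1]]),(800,467)))
print(nets.landmark_of("nipple_tip","side")[:2],nets.landmark_of("coupler_seat","side")[:2],proj(S,N[:3,3])/[640,400])
E
```

```text
[ 0.52404679 -0.18214463  0.08210251] angle 0.013311281210006463
[{'xy': [0.5294, 0.671], 'p': 0.48}] [{'xy': [0.5323, 0.475], 'p': 0.63}] [[0.53531171 0.47591738]]
```

View pics/fin.png

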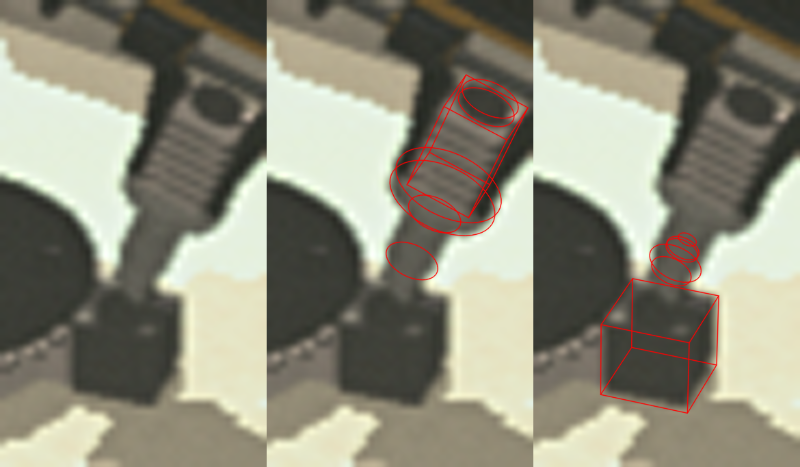

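```bash
python3 f.py; python3 -c "
from rig import env; print(env.sign_off())"; python3 f.py
```

```text
t 11.5833 F tool [-15.27  -1.76   3.12] M tool [ 0.016 -2.004 -0.509] w 0.03136292161464543
[33.9 -2.8 -0.3]
[33.6 -0.5 -0.3]
the job is handed in; nothing more can be done
None
the job is handed in; nothing more can be done
```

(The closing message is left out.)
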